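Empty the flower-centre tray into the stock box

ROBOT

A 6-joint arm with a two-finger parallel gripper is mounted at the origin on the work surface. World frame = base frame: x ahead of the robot, y to its left, z up, the work surface at z = 0. Lengths are in m, angles in rad, forces in N, time in s.
With the tool pointing down it reaches from about 0.35 to 0.975 m from the base axis. Payload 4.9 kg.
Tool frame: the origin (TCP) lies midway between the tips of the shut fingers; the grasp point (between the pads) lies 19 mm behind it; z points along the fingers, y is the line along which they close (so a half turn about z gives the same grasp; the last joint's range is limited). The gripper opens to 85 mm and grips with 20 to 120 N. Pads are 22 mm wide; open, the fingers measure 114 mm over their backs; the gripper's body (76 mm by 85 mm) begins 54 mm behind the grasp point. The pads swing forward as they close: fully open they stand 13 mm farther back than shut.
Start: joints at [-1.364, 0.053, 1.613, -0, 1.476, -0.119], TCP at [0.2, -0.592, 0.231] pointing down, gripper open.
Joint ranges: [-3.01, 3.01], [-1.01, 2.22], [0.06, 2.58], [-1.02, 4.17], [0.09, 2.62], [-3.14, 3.14]. Speed limits (rad/s): [2.57, 2.57, 3.14, 3.14, 3.14, 3.14].

INTERFACE

Orientations are given as a rotation vector (axis times angle).
In Python, from station import ctrl, optics, job gives the robot as it stands.
- The arm moves only by the shell command python3 -m jog 'ROWS' [OPENING] [FORCE]. ROWS is JSON, a list of rows, each a list of 2 entries, a list of its own where there are three numbers: the shift along the tool's x, y, z in m, then the turn, a rotation vector about the tool's x, y, z in rad. A call has 1 to 5 rows; each row is the pose to reach, as a shift and turn from the pose commanded when the call began, along the tool's axes at that moment; what a row does not reach only later rows make up. A row lasts 1/10 s, in which the tool goes at most 50 mm and 8.59 degrees, less where a joint would pass 70% of its speed; a pose out of reach is approached as far as the arm can. A call with a gripper value outside its range is refused whole. OPENING is the opening, from 0 (shut) to 1 (fully open), set as the call begins (- or left out, the last holds). The fingers move at their own pace and stop on an object; FORCE is the grip in N (left out, the last holds). Time passes only in rows, so rows that repeat a pose let the fingers close. It gives the time, the measured TCP pose, the force, the opening and the grip force at its end, in the units of the state.
- ctrl.get_obs(): the state, without advancing time (a new reading comes with each control period).
- optics.get_image(name): name is "side" or "top" or "wrist"; returns a dict with "image" (480x640x3 uint8, blue, green, red), "fx", "fy", "cx", "cy" (pixels), "rvec" (rotation vector, rad) and "tvec" (3), from world to camera coordinates, as OpenCV has them; the wrist camera has in their place "mount" (4x4, takes a point from camera to tool coordinates, whose origin is the TCP and whose axes are the flange's). Camera axes: x right, y down, z forward; pixel columns grow to the right and rows downward; lengths in m; the calibration is good to about 2 mm. A picture is of the moment at which its call begins: read the wrist's pose just before it. There is no depth.
- job.finish_job(): hands the job in; it is judged then, once.
The state is a dict: "t": time; "q": joint angles; "dq": joint speeds; "effort": joint torques, N m; "tool_pos": TCP position; "tool_rot": TCP orientation; "contact_force": force on the tool from outside, world axes, zero at the start; "wrist_torque": the same for the moment, N m; "opening": finger opening in m; "grip_force": force on a finger pad.
Only numpy, scipy, OpenCV 4.12 (cv2) and the standard library are available. Lean on these libraries where they do the work, as an engineer would, in place of code of your own. Each camera call takes 0.05 s, during which the arm holds its last target. There are 200 camera calls.

TASK

Tip all five domed flower centres off the steel tray's lip into the open green stock box. Then set the empty tray back down flat on the bench and shut the box's lid. Leave the tools, the wire spool and the finished flowers around them where they lie.

Things in the scene. Friction and masses are not known exactly. Their poses are not given: they have to be found in the camera images.
- tray: Loose bare sheet-steel pouring tray, 3 mm floor, 206 long (own x: closed back wall at -100, open lip at +106) x 113 wide. Origin under its floor, mid-width; z up. Walls 28 high, sides dropping to 13 at the front; no front wall, its last 26 mm bend up 7 degrees as lip. Bridge handle across the top. 0.36 to 0.56 kg empty. The buttons slide off only once tilted somewhere between 25 and 45 degrees
- tray_bar (a point): Centre of the tray's bridge handle: a stiff dark square tube along the tray's y, 12 thick (tray x), 16 high, 113 clear between its uprights, centred 82 above the tray's underside and 5 behind its origin, close above the centre of mass. Axes as the tray's
- tray_lip (a point): Middle of the tray's pouring lip edge, 106 ahead (+x) of the tray's origin and 6 above its underside. Axes as the tray's
- stockbox: Open-topped green painted sheet-steel stock box, heavy, does not move, 170 (own x) x 190 (own y) x 90 high, walls 4; hinged lid along its +x rim. Origin under the centre of its bottom
- stockbox_in (a point): Centre of the stock box's inner floor
- lid (a joint): Angle of the stock box's green lid: 0 shut, about 1.35 to 1.65 at the start (standing up open), at most 1.9; open, its upper edge stands about 260 above the bench. A stiff hinge: it stays wherever it is left
- lid_hinge (a point): Middle of the lid's hinge line, along the stock box's y, on its +x rim, 90 above the box's bottom; its axes turn with the lid. The lid reaches 170 from the hinge along its own -x and is 190 wide, 6 thick (own z 0 to 6, +z on the outside, which faces away from the robot while open). It takes about 3 to 6 N at the free edge to swing; at the last it must be pressed down flat
- lid_handle (a point): Tip of the small black knob on the lid's outside, 140 from the hinge and 41 from the lid's inner face, about 25 across
- scrap: Yellow plastic scrap bucket, round with two side handles, 160 across, 120 high, with sheet offcuts in it, does not move; not for the flower centres. Origin at the centre of its underside
- hammer: Hammer, 260 long, lies loose on the bench; to be left where it is. Origin at its underside near mid-length
- pliers: Red-handled pliers, 155 long, 12 high, lies loose on the bench; to be left where it is. Origin at its underside, at the joint
- poppy_a: Steel poppy, head 90 across and 24 high, 160 stem along its own +x; lies loose on the bench; to be left where it is. Origin at its underside, mid-head
- poppy_b: Steel poppy like the other; lies loose on the bench; to be left where it is. Origin at its underside, mid-head
- spool: Black spool of copper wire standing upright, 76 across, 50 high; to be left where it is. Origin at its underside
- button0: Brass-coloured domed steel flower centre (button), 28 across, 16 high, flat underneath, 40 g, loose on the tray at the start. Origin at the centre of its flat underside
- button1: Copper-coloured domed steel flower centre (button), 28 across, 16 high, flat underneath, 40 g, loose on the tray at the start. Origin at the centre of its flat underside
- button2: Brass-coloured domed steel flower centre (button), 28 across, 16 high, flat underneath, 40 g, loose on the tray at the start. Origin at the centre of its flat underside
- button3: Copper-coloured domed steel flower centre (button), 28 across, 16 high, flat underneath, 40 g, loose on the tray at the start. Origin at the centre of its flat underside
- button4: Brass-coloured domed steel flower centre (button), 28 across, 16 high, flat underneath, 40 g, loose on the tray at the start. Origin at the centre of its flat underside

How it is judged:
On the way:
1. the tray is tipped (more than 0.4 rad) with its lip over the stock box (angle between tray's own z axis and vertical above 0.4 rad and horizontal distance between tray_lip and stockbox_in below 0.12 m and height (world z) of tray_lip above 0.03 m), for 0.1 s.
At the end, for the whole second after the job is handed in: All five flower centres lie inside the green stock box below its rim, its lid is shut (within 0.06 rad), and the tray lies flat on the bench itself (within 0.06 rad and 6 mm), at rest and released (x of button0 in the frame of stockbox between -0.083 and 0.083 m and y of button0 in the frame of stockbox between -0.093 and 0.093 m and z of button0 in the frame of stockbox between 0 and 0.075 m and x of button1 in the frame of stockbox between -0.083 and 0.083 m and y of button1 in the frame of stockbox between -0.093 and 0.093 m and z of button1 in the frame of stockbox between 0 and 0.075 m and x of button2 in the frame of stockbox between -0.083 and 0.083 m and y of button2 in the frame of stockbox between -0.093 and 0.093 m and z of button2 in the frame of stockbox between 0 and 0.075 m and x of button3 in the frame of stockbox between -0.083 and 0.083 m and y of button3 in the frame of stockbox between -0.093 and 0.093 m and z of button3 in the frame of stockbox between 0 and 0.075 m and x of button4 in the frame of stockbox between -0.083 and 0.083 m and y of button4 in the frame of stockbox between -0.093 and 0.093 m and z of button4 in the frame of stockbox between 0 and 0.075 m and angle between tray's own z axis and vertical below 0.06 rad and height (world z) of tray between -0.006 and 0.006 m and linear speed of tray below 0.02 m/s and value of joint lid below 0.06 rad); the robot touches nothing.
It fails at once if any of the tools, the spool or the finished flowers on the bench (hammer, pliers, spool, poppies) is moved by more than 30 mm (distance of any of hammer, pliers, poppy_a, poppy_b, spool from where it was at the start of the episode above 0.03 m).
It also fails if it takes over 72 s, if anything falls off the work surface, if the arm or the gripper's body presses on something with over 40 N, if the wrist force passes 120 N, or if a joint passes its speed limit or range.

## Working session

There is one attempt and no reset: what is moved stays moved. The work goes in short steps, Python scripts to look and compute and a shell command to move; the robot and the scene stay as the last step left them, time stands still between calls to the robot, and variables do not carry over. Pictures are saved under pics/ and viewed, at most 10 in all, crops included, and the job is handed in when it is done.

```bash
mkdir -p pics; ls
python3 - <<'E'
from station import ctrl, optics, job
import cv2,pickle
o=ctrl.get_obs();print(o['t'],o['tool_pos'],o['tool_rot'],o['contact_force'],o['opening'])
for n in("top","side"):
    d=optics.get_image(n);cv2.imwrite(f'pics/{n}0.png',d['image']);im=d.pop('image');print(n,d)
    pickle.dump(d,open(n+'.pkl','wb'))
E
```

```text
pics
0.0 [ 0.19991072 -0.59150201  0.23004062] [-3.09793771e+00 -5.09186787e-01  1.65286756e-04] [-0.0669708   0.50890416  0.51368985] 0.08548279472980097
top {'fx': 533.2714022767417, 'fy': 533.2714022767417, 'cx': 311.69852039777015, 'cy': 243.46077013261768, 'rvec': array([ 2.22448847, -1.9806917 ,  0.20340505]), 'tvec': array([-0.07321968,  0.59115148,  1.06727007])}
side {'fx': 499.67059855455125, 'fy': 499.67059855455125, 'cx': 320.68448645277465, 'cy': 241.03527068025383, 'rvec': array([ 0.80584473, -2.58930956,  1.10054019]), 'tvec': array([0.47558467, 0.32977853, 1.04613294])}
```

View pics/top0.png

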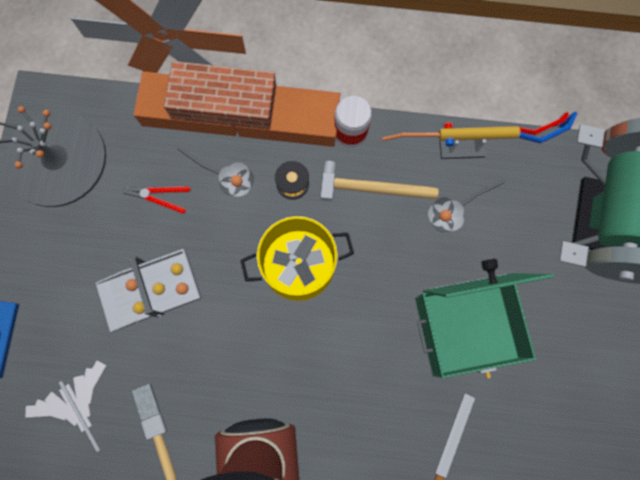

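View pics/side0.png

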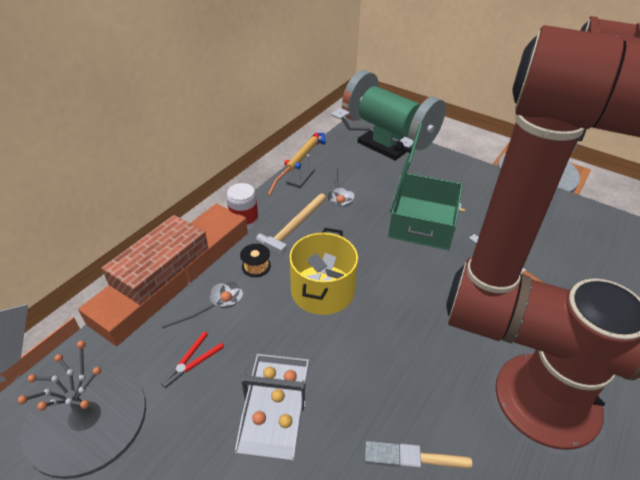

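Run:
```python
import cv2,numpy as np
t=cv2.imread('pics/top0.png');s=cv2.imread('pics/side0.png')
f=lambda im,x,y,w,h:cv2.resize(im[y:y+h,x:x+w],(400,300),interpolation=cv2.INTER_CUBIC)
a=np.hstack([f(t,85,235,133,100),f(s,200,345,160,120)])
b=np.hstack([f(t,410,255,160,120),f(s,370,140,133,100)])
cv2.imwrite('pics/crop0.png',np.vstack([a,b]))
```

```text
(no output)
```

View pics/crop0.png

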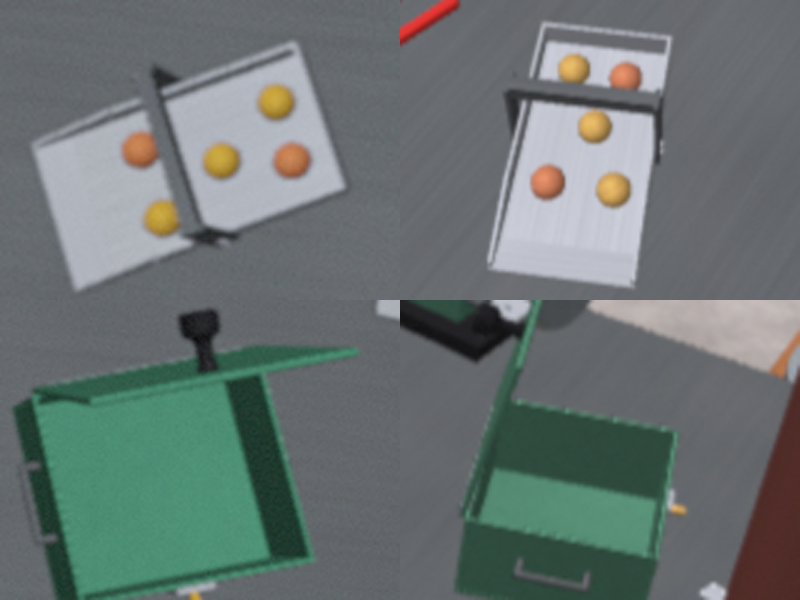

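```bash
cat > h.py <<'E'
import cv2,numpy as np,pickle
from scipy.optimize import least_squares
from scipy.spatial.transform import Rotation as R
C={n:pickle.load(open(''+n+'.pkl','rb')) for n in('top','side')}
def K(d):return np.array([[d['fx'],0,d['cx']],[0,d['fy'],d['cy']],[0,0,1]])
def proj(P,n):
    d=C[n];return cv2.projectPoints(np.float64(P).reshape(-1,3),d['rvec'],d['tvec'],K(d),None)[0][:,0]
def back(uv,z,n='top'):
    d=C[n];A=cv2.Rodrigues(d['rvec'])[0];c=-A.T@d['tvec'];r=A.T@np.linalg.inv(K(d))@np.array([*uv,1.]);return c+r*(z-c[2])/r[2]
def T(p,P):
    c,s=np.cos(p[2]),np.sin(p[2]);P=np.float64(P);return P@np.array([[c,s,0],[-s,c,0],[0,0,1]])+[p[0],p[1],p[3] if len(p)>3 else 0]
def fit(obs,p0):
    f=lambda p:np.concatenate([(proj(T(p,[P]),n)[0]-uv) for n,P,uv in obs])
    r=least_squares(f,p0,loss='soft_l1');return r.x,r.fun.reshape(-1,2).round(1)
E
python3 - <<'E'
from h import *
L=[(.106,.0565,.006),(.106,-.0565,.006),(-.1,.0565,.028),(-.1,-.0565,.028)]
# tray +x ~ world +y : tray +y ~ world -x (image down)
b=back((150,290),0);print('tray0',b)
obs=[('top',L[0],(110.3,331.7)),('top',L[1],(96,284)),('top',L[3],(183.3,249)),('top',L[2],(200,297.7)),
('side',L[1],(236,452.2)),('side',L[0],(293.6,459.4)),('side',L[3],(257.2,354.6)),('side',L[2],(308.4,360.2))]
print(fit(obs,[b[0],b[1],1.9]))
p=fit(obs,[b[0],b[1],1.9])[0]
print('bar',T(p,[[-.005,0,.082]]),proj(T(p,[[-.005,0,.09]]),'top'))
h=.085;w=.095;B=[(h,w,.09),(-h,w,.09),(-h,-w,.09),(h,-w,.09)]
obs=[('top',B[0],(424.4,293)),('top',B[1],(441.2,374.2)),('top',B[2],(534.8,359)),('top',B[3],(516,285)),
('side',B[0],(392,212.3)),('side',B[1],(455.3,225.3)),('side',B[2],(462,183.7)),('side',B[3],(407.7,174))]
q,r=fit(obs,[.3,-.4,0]);print('box',q,r)
for a in np.arange(1.3,1.7,.1):
    e=T(q,[[.085-.17*np.cos(a),s*.095,.09+.17*np.sin(a)] for s in(1,-1)]+[[.085-.14*np.cos(a)+.041*np.sin(a),0,.09+.14*np.sin(a)+.041*np.cos(a)]]);print(round(a,2),proj(e,'top').round().tolist(),proj(e,'side').round().tolist())
for n,uv,z in[('bucket',(297,250),.12),('bh1',(250,267),.09),('bh2',(345,246),.09),('spool',(291,178),.05),('hamhead',(328,180),.02),('hamend',(437,192),.02),('poppyB',(447,214),.02),('poppyA',(236,180),.02),('pliers',(145,194),.01),('edge?',(485,375),.0)]:print(n,back(uv,z).round(3))
E
```

```text
tray0 [0.46381461 0.33774668 0.        ]
(array([0.46073422, 0.33635297, 2.04898988]), array([[-0.2,  1.4],
       [-0.4,  0.2],
       [-0.5,  0.5],
       [-0.9,  0.3],
       [-1. , -0.6],
       [ 0.1, -0.3],
       [-0.4, -1.7],
       [ 0.1, -1.5]]))
bar [[0.4630351  0.33191384 0.082     ]] [[139.50511638 285.37527147]]
box [ 0.45808013 -0.35642388  0.2691002 ] [[-0.5 -0.3]
 [-0.3  4.2]
 [ 0.9  4.2]
 [-0.3 -6.5]
 [-1.  -1.1]
 [-0.1  0.5]
 [ 2.4 -0.4]
 [-2.  -2.9]]
1.3 [[449.0, 308.0], [557.0, 291.0], [494.0, 274.0]] [[417.0, 164.0], [431.0, 125.0], [405.0, 146.0]]
1.4 [[447.0, 298.0], [556.0, 281.0], [492.0, 266.0]] [[411.0, 161.0], [425.0, 122.0], [399.0, 145.0]]
1.5 [[446.0, 288.0], [554.0, 271.0], [489.0, 258.0]] [[404.0, 159.0], [419.0, 121.0], [394.0, 145.0]]
1.6 [[444.0, 278.0], [552.0, 262.0], [487.0, 251.0]] [[397.0, 158.0], [412.0, 119.0], [388.0, 145.0]]
bucket [0.567 0.022 0.12 ]
bh1 [0.526 0.114 0.09 ]
bh2 [ 0.592 -0.074  0.09 ]
spool [0.739 0.058 0.05 ]
hamhead [ 0.754 -0.023  0.02 ]
hamend [ 0.754 -0.268  0.02 ]
poppyB [ 0.705 -0.294  0.02 ]
poppyA [0.73  0.183 0.02 ]
pliers [0.676 0.385 0.01 ]
edge? [ 0.368 -0.401  0.   ]
```

```bash
cat >> h.py <<'E'
def Rt(psi,th=0.):  # tool rot with tray yaw psi, pour tilt th
    s,c=np.sin(psi),np.cos(psi)
    return R.from_matrix(np.array([[-s,c,0],[c,s,0],[0,0,-1.]]))*R.from_rotvec([th,0,0])
def plan(wps,start=None):
    from station import ctrl
    if start is None:
        o=ctrl.get_obs();p,r=o['tool_pos'],R.from_rotvec(o['tool_rot'])
    else:p,r=np.array(start[0]),start[1]
    for P,Q in wps:
        P=np.array(P);s=r.inv().apply(P-p);v=(r.inv()*Q).as_rotvec()
        print('[%.3f,%.3f,%.3f],[%.3f,%.3f,%.3f]'%(*s,*v),' rows>=%.1f %.1f'%(np.linalg.norm(s)/.05,np.linalg.norm(v)/.15));p,r=P,Q
E
python3 - <<'E'
from h import *
h=.085;w=.095;B=[(h,w,.09),(-h,w,.09),(-h,-w,.09),(h,-w,.09)]
obs=[('top',B[0],(424.4,293)),('top',B[1],(441.2,374.2)),('top',B[2],(534.8,359)),
('side',B[0],(392,212.3)),('side',B[1],(455.3,225.3)),('side',B[2],(462,183.7))]
q,r=fit(obs,[.3,-.4,0]);print('box',q,r)
for a in np.arange(1.3,1.7,.1):
    e=T(q,[[.085-.17*np.cos(a),s*.095,.09+.17*np.sin(a)] for s in(1,-1)]+[[.085-.14*np.cos(a)+.041*np.sin(a),0,.09+.14*np.sin(a)+.041*np.cos(a)]]);print(round(a,2),proj(e,'top').round().tolist(),proj(e,'side').round().tolist())
psi0=.326-np.pi/2; w=[]
for k in range(1,6):
    f=k/5;a=np.radians(-71.3+f*(35.6+71.3));rr=.624+f*(.57-.624);z=.35 if k<5 else .27
    w.append(((rr*np.cos(a),rr*np.sin(a),z),Rt(psi0+f*(2.049-psi0))))
plan(w)
E
```

```text
box [ 0.46159879 -0.35427283  0.2981383 ] [[-2.3 -0.6]
 [ 0.2  3.4]
 [ 0.7  0.6]
 [-1.7 -0.4]
 [-0.5  0. ]
 [ 0.1 -1.1]]
1.3 [[447.0, 307.0], [555.0, 287.0], [491.0, 272.0]] [[417.0, 164.0], [428.0, 125.0], [403.0, 146.0]]
1.4 [[446.0, 298.0], [553.0, 278.0], [489.0, 264.0]] [[410.0, 162.0], [422.0, 122.0], [398.0, 145.0]]
1.5 [[444.0, 288.0], [551.0, 268.0], [486.0, 256.0]] [[403.0, 160.0], [416.0, 121.0], [392.0, 145.0]]
1.6 [[441.0, 278.0], [549.0, 258.0], [484.0, 249.0]] [[396.0, 158.0], [410.0, 120.0], [387.0, 146.0]]
[0.224,-0.054,-0.120],[-0.002,-0.001,-0.659]  rows>=5.2 4.4
[0.225,0.012,0.000],[0.000,0.000,-0.659]  rows>=4.5 4.4
[0.209,0.073,0.000],[0.000,0.000,-0.659]  rows>=4.4 4.4
[0.177,0.127,0.000],[0.000,0.000,-0.659]  rows>=4.4 4.4
[0.132,0.168,0.080],[0.000,0.000,-0.659]  rows>=4.6 4.4
```

```bash
python3 -m jog '[[[0.22,-0.054,-0.1],[0,0,-0.659]],[[0.22,-0.054,-0.1],[0,0,-0.659]],[[0.22,-0.054,-0.1],[0,0,-0.659]],[[0.22,-0.054,-0.1],[0,0,-0.659]],[[0.22,-0.054,-0.1],[0,0,-0.659]]]' 1
python3 -m jog '[[[0.225,0.012,-0.02],[0,0,-0.659]],[[0.225,0.012,-0.02],[0,0,-0.659]],[[0.225,0.012,-0.02],[0,0,-0.659]],[[0.225,0.012,-0.02],[0,0,-0.659]],[[0.225,0.012,-0.02],[0,0,-0.659]]]'
python3 -m jog '[[[0.209,0.073,0],[0,0,-0.659]],[[0.209,0.073,0],[0,0,-0.659]],[[0.209,0.073,0],[0,0,-0.659]],[[0.209,0.073,0],[0,0,-0.659]],[[0.209,0.073,0],[0,0,-0.659]]]'
python3 -m jog '[[[0.177,0.127,0],[0,0,-0.659]],[[0.177,0.127,0],[0,0,-0.659]],[[0.177,0.127,0],[0,0,-0.659]],[[0.177,0.127,0],[0,0,-0.659]],[[0.177,0.127,0],[0,0,-0.659]]]'
python3 -m jog '[[[0.132,0.168,0.08],[0,0,-0.659]],[[0.132,0.168,0.08],[0,0,-0.659]],[[0.132,0.168,0.08],[0,0,-0.659]],[[0.132,0.168,0.08],[0,0,-0.659]],[[0.132,0.168,0.08],[0,0,-0.659]],[[0.132,0.168,0.08],[0,0,-0.659]]]'
python3 - <<'E'
from station import ctrl
o=ctrl.get_obs();print(o['q'].round(3),o['tool_pos'],o['tool_rot'])
E
```

```text
t: 0.6
tool_pos: [0.3925, -0.4691, 0.3317]
tool_rot: [-2.765, -1.49, -0.0]
contact_force: [0.4, -0.4, 0.6]
opening: 0.0852
grip_force: 0.0
t: 1.1
tool_pos: [0.5272, -0.2865, 0.3513]
tool_rot: [-2.13, -2.308, -0.001]
contact_force: [-0.5, 0.1, -0.4]
opening: 0.0852
grip_force: 0.0
t: 1.6
tool_pos: [0.5834, -0.0721, 0.3508]
tool_rot: [-1.268, -2.873, -0.001]
contact_force: [-0.6, -0.7, -0.4]
opening: 0.0856
grip_force: 0.0
t: 2.1
tool_pos: [0.5581, 0.1445, 0.3508]
tool_rot: [-0.269, -3.129, -0.002]
contact_force: [0.3, -1.0, -0.2]
opening: 0.0854
grip_force: 0.0
[ 1.240e-01 -1.050e-01  1.571e+00  1.000e-03  1.676e+00 -1.275e+00] [0.55814306 0.14446448 0.35076797] [-2.69085468e-01 -3.12891209e+00 -1.54756765e-03]invalid input
```

```bash
python3 -m jog '[[[0.132,0.168,0.08],[0,0,-0.659]],[[0.132,0.168,0.08],[0,0,-0.659]],[[0.132,0.168,0.08],[0,0,-0.659]],[[0.132,0.168,0.08],[0,0,-0.659]],[[0.132,0.168,0.08],[0,0,-0.659]]]'
python3 - <<'E'
from station import ctrl,optics
import cv2,pickle
o=ctrl.get_obs();print(o['q'].round(3),o['tool_pos'],o['tool_rot'])
d=optics.get_image('wrist');cv2.imwrite('pics/w1.png',d.pop('image'));print(d);d.update(o);pickle.dump(d,open('w1.pkl','wb'))
E
```

```text
t: 2.6
tool_pos: [0.4568, 0.3316, 0.2688]
tool_rot: [0.755, -3.046, 0.0]
contact_force: [-0.1, -0.0, 0.5]
opening: 0.0853
grip_force: 0.0
[ 4.960e-01 -1.090e-01  1.709e+00  1.000e-03  1.545e+00 -1.561e+00] [0.45676947 0.33155511 0.2688119 ] [ 7.54746246e-01 -3.04607393e+00  9.13327055e-05]
{'fx': 384.6394628080854, 'fy': 384.6394628080854, 'cx': 321.4304749388743, 'cy': 243.76759741528983, 'mount': array([[-6.79115083e-04, -9.53590862e-01, -3.01104646e-01,
         7.74881486e-02],
       [ 9.99999659e-01, -7.89018761e-04,  2.43391225e-04,
         2.47664478e-04],
       [-4.69672863e-04, -3.01104378e-01,  9.53591072e-01,
        -1.43601528e-01],
       [ 0.00000000e+00,  0.00000000e+00,  0.00000000e+00,
         1.00000000e+00]])}
```

View pics/w1.png

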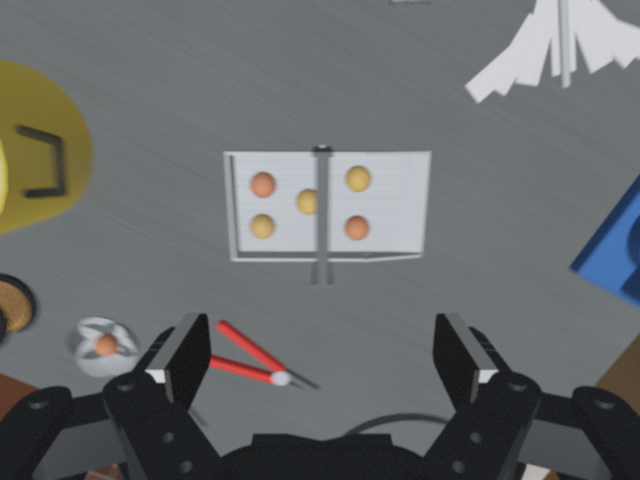

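```bash
cat >> h.py <<'E'
def wproj(P,d):
    M=d['mount'];r=R.from_rotvec(d['tool_rot']);q=r.inv().apply(np.float64(P).reshape(-1,3)-d['tool_pos'])
    c=(q-M[:3,3])@M[:3,:3];return np.stack([d['fx']*c[:,0]/c[:,2]+d['cx'],d['fy']*c[:,1]/c[:,2]+d['cy']],1)
E
python3 - <<'E'
from h import *
d=pickle.load(open('w1.pkl','rb'))
L=[(.106,.0565,.006),(.106,-.0565,.006),(-.1,.0565,.028),(-.1,-.0565,.028)]
O=[(431,152),(423,256),(223,152),(232,262)]
f=lambda p:(wproj(T(p,L),d)-O).ravel()
r=least_squares(f,[.46,.336,2.05]);p=r.x;print(p,r.fun.reshape(-1,2).round(1))
print(wproj(T(p,[[-.005,.0565,.09],[-.005,-.0565,.09]]),d).round(1),T(p,[[-.005,0,.082]]))
E
```

```text
[0.45977778 0.34029611 2.05285121] [[-1.  -0.3]
 [-1.8 -0.6]
 [ 2.   0.7]
 [ 0.6 -0.3]]
[[322.7 158.4]
 [322.2 285.3]] [[0.46209579 0.33586589 0.082     ]]
```

Run:
```python
from h import *
plan([((.462,.336,.15),Rt(2.053)),((.462,.336,.063),Rt(2.053))])
```

```text
[-0.008,-0.001,0.117],[0.003,-0.006,0.006]  rows>=2.3 0.1
[0.000,0.000,0.087],[0.000,0.000,0.000]  rows>=1.7 0.0
```

```bash
python3 -m jog '[[[-0.008,-0.001,0.04],[0.003,-0.003,0.006]],[[-0.008,-0.001,0.09],[0.003,-0.006,0.006]],[[-0.008,-0.001,0.13],[0.003,-0.006,0.006]],[[-0.008,-0.001,0.17],[0.003,-0.006,0.006]],[[-0.008,-0.001,0.204],[0.003,-0.006,0.006]]]' 1
python3 -m jog '[[[0,0,0],[0,0,0]],[[0,0,0],[0,0,0]],[[0,0,0],[0,0,0]],[[0,0,0],[0,0,0]],[[0,0,0],[0,0,0]]]' 0 80
python3 -m jog '[[[0,0,0],[0,0,0]],[[0,0,0],[0,0,0]]]' 0 80
```

```text
t: 3.15
tool_pos: [0.466, 0.3315, 0.0645]
tool_rot: [-0.735, 3.05, -0.003]
contact_force: [-0.1, 0.5, -0.3]
opening: 0.0853
grip_force: 0.0
t: 3.65
tool_pos: [0.4682, 0.3338, 0.0698]
tool_rot: [-0.733, 3.044, 0.003]
contact_force: [-2.3, 6.7, 5.1]
opening: 0.0123
grip_force: 4.5
t: 3.85
tool_pos: [0.4683, 0.3338, 0.0701]
tool_rot: [-0.734, 3.044, 0.002]
contact_force: [-2.1, 2.2, 6.3]
opening: 0.0101
grip_force: 79.1
```

```bash
python3 -m jog '[[[0,0,-0.01],[0,0,0]],[[0,0,-0.025],[0,0,0]],[[0,0,-0.045],[0,0,0]],[[0,0,-0.07],[0,0,0]],[[0,0,-0.1],[0,0,0]]]'
python3 -m jog '[[[0,0,-0.03],[0,0,0]],[[0,0,-0.06],[0,0,0]],[[0,0,-0.09],[0,0,0]],[[0,0,-0.11],[0,0,0]],[[0,0,-0.12],[0,0,0]]]'
python3 - <<'E'
from station import ctrl,optics
import cv2,pickle,numpy as np
o=ctrl.get_obs();print(o['q'].round(3),o['tool_pos'],o['tool_rot'])
d=optics.get_image('wrist');a=d.pop('image');d.update(o);pickle.dump(d,open('w2.pkl','wb'))
e=optics.get_image('side');b=e['image']
cv2.imwrite('pics/w2.png',np.hstack([cv2.resize(a,(400,300)),cv2.resize(b,(400,300))]))
E
```

```text
t: 4.35
tool_pos: [0.465, 0.3313, 0.1667]
tool_rot: [-0.736, 3.052, -0.004]
contact_force: [0.4, 0.5, -7.6]
opening: 0.0102
grip_force: 78.3
t: 4.85
tool_pos: [0.466, 0.3323, 0.2901]
tool_rot: [-0.734, 3.045, -0.001]
contact_force: [-0.2, 0.3, -7.0]
opening: 0.0097
grip_force: 78.4
[ 0.491 -0.107  1.672 -0.003  1.567 -1.553] [0.46595449 0.33230171 0.29013599] [-7.33932991e-01  3.04460069e+00 -1.46557149e-03]
```

View pics/w2.png

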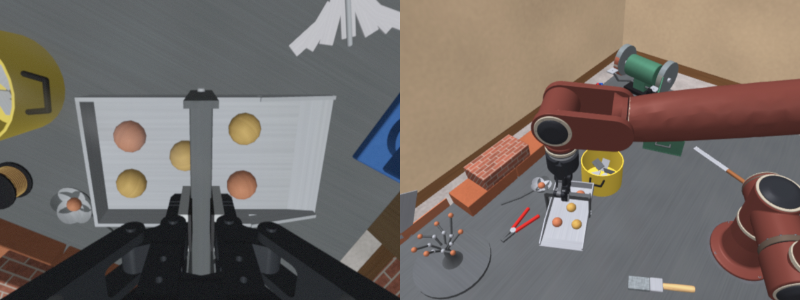

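```bash
cat >> h.py <<'E'
BOX=np.array([.4616,-.3543,.298])
def pour(psi,th,L,off=(.004,.111,.064)):
    r=Rt(psi,th);return np.array(L)-r.apply(off),r
E
python3 - <<'E'
from h import *
L=T(BOX,[[-.012,.03,.16]])[0];print(L)
P,_=pour(-1.,0,L);print(P)
w=[];a0,a1=np.arctan2(.332,.466),np.arctan2(P[1],P[0]);r0,r1=.572,np.hypot(P[0],P[1])
for k in range(1,7):
    f=k/6;a=a0+f*(a1-a0);r=r0+f*(r1-r0);w.append(((r*np.cos(a),r*np.sin(a),[.33,.37,.37,.37,.37,.37][k-1]),Rt(2.053+f*(-1-2.053))))
w.append(((P[0],P[1],P[2]),Rt(-1)))
plan(w)
E
```

```text
[ 0.44132062 -0.32914554  0.16      ]
[ 0.37798118 -0.23790347  0.224     ]
[0.015,-0.112,-0.041],[-0.001,0.009,0.500]  rows>=2.4 3.3
[-0.017,-0.107,-0.040],[0.000,0.000,0.509]  rows>=2.3 3.4
[-0.046,-0.093,0.000],[0.000,0.000,0.509]  rows>=2.1 3.4
[-0.069,-0.072,0.000],[0.000,0.000,0.509]  rows>=2.0 3.4
[-0.084,-0.046,0.000],[0.000,0.000,0.509]  rows>=1.9 3.4
[-0.090,-0.018,0.000],[0.000,0.000,0.509]  rows>=1.8 3.4
[0.000,-0.000,0.146],[0.000,0.000,0.000]  rows>=2.9 0.0
```

```bash
python3 -m jog '[[[0.001,-0.01,-0.006],[0,0,0.05]],[[0.003,-0.028,-0.012],[0,0,0.13]],[[0.006,-0.054,-0.022],[0,0,0.25]],[[0.01,-0.084,-0.032],[0,0,0.38]],[[0.015,-0.112,-0.041],[0,0.006,0.5]]]'
python3 -m jog '[[[-0.003,-0.021,-0.008],[0,0,0.1]],[[-0.007,-0.043,-0.016],[0,0,0.2]],[[-0.01,-0.064,-0.024],[0,0,0.3]],[[-0.014,-0.086,-0.032],[0,0,0.4]],[[-0.017,-0.107,-0.04],[0,0,0.509]]]'
python3 -m jog '[[[-0.009,-0.019,0],[0,0,0.1]],[[-0.018,-0.037,0],[0,0,0.2]],[[-0.028,-0.056,0],[0,0,0.3]],[[-0.037,-0.074,0],[0,0,0.4]],[[-0.046,-0.093,0],[0,0,0.509]]]'
python3 -m jog '[[[-0.014,-0.014,0],[0,0,0.1]],[[-0.028,-0.029,0],[0,0,0.2]],[[-0.041,-0.043,0],[0,0,0.3]],[[-0.055,-0.058,0],[0,0,0.4]],[[-0.069,-0.072,0],[0,0,0.509]]]'
python3 -m jog '[[[-0.017,-0.009,0],[0,0,0.1]],[[-0.034,-0.018,0],[0,0,0.2]],[[-0.05,-0.028,0],[0,0,0.3]],[[-0.067,-0.037,0],[0,0,0.4]],[[-0.084,-0.046,0],[0,0,0.509]]]'
python3 -m jog '[[[-0.022,-0.004,0],[0,0,0.13]],[[-0.045,-0.009,0],[0,0,0.26]],[[-0.068,-0.013,0],[0,0,0.38]],[[-0.083,-0.016,0],[0,0,0.46]],[[-0.09,-0.018,0],[0,0,0.509]]]'
python3 -m jog '[[[0,0,0.01],[0,0,0]],[[0,0,0.03],[0,0,0]],[[0,0,0.06],[0,0,0]],[[0,0,0.08],[0,0,0]],[[0,0,0.09],[0,0,0]]]'
python3 -m jog '[[[0,0,0],[0,0,0]]]'
python3 - <<'E'
from station import ctrl,optics
import cv2,pickle,numpy as np
o=ctrl.get_obs();print(o['q'].round(3),o['tool_pos'],o['tool_rot'])
d=optics.get_image('wrist');a=d.pop('image');d.update(o);pickle.dump(d,open('w3.pkl','wb'))
e=optics.get_image('side');b=e['image'];c=optics.get_image('top')['image']
f=lambda x:cv2.resize(x,(400,300))
cv2.imwrite('pics/w3.png',np.vstack([np.hstack([f(a),f(b)]),np.hstack([f(c),f(c[200:440,320:640])])]))
E
```

```text
t: 5.45
tool_pos: [0.5024, 0.2244, 0.3263]
tool_rot: [-0.049, -3.138, 0.004]
contact_force: [0.7, -0.2, -6.1]
opening: 0.0103
grip_force: 78.4
t: 5.95
tool_pos: [0.5164, 0.1172, 0.3663]
tool_rot: [-0.838, -3.025, 0.004]
contact_force: [1.2, -0.2, -7.0]
opening: 0.0101
grip_force: 78.4
t: 6.45
tool_pos: [0.5083, 0.0141, 0.3661]
tool_rot: [-1.572, -2.717, 0.004]
contact_force: [-0.5, 0.2, -7.2]
opening: 0.01
grip_force: 78.4
t: 6.95
tool_pos: [0.4805, -0.0815, 0.3663]
tool_rot: [-2.206, -2.234, 0.004]
contact_force: [0.3, 0.0, -7.5]
opening: 0.0103
grip_force: 78.4
t: 7.45
tool_pos: [0.4359, -0.166, 0.3664]
tool_rot: [-2.698, -1.607, 0.003]
contact_force: [-0.0, 0.2, -6.9]
opening: 0.0105
grip_force: 78.4
t: 7.95
tool_pos: [0.3771, -0.2371, 0.3665]
tool_rot: [-3.015, -0.876, 0.004]
contact_force: [-0.6, 0.3, -7.1]
opening: 0.0101
grip_force: 78.4
t: 8.45
tool_pos: [0.3774, -0.2348, 0.274]
tool_rot: [-3.01, -0.884, 0.005]
contact_force: [-1.2, 0.8, -7.1]
opening: 0.0104
grip_force: 78.4
t: 8.55
tool_pos: [0.3778, -0.2353, 0.2757]
tool_rot: [-3.011, -0.884, 0.004]
contact_force: [-0.2, 0.9, -7.1]
opening: 0.0102
grip_force: 78.4
[-0.724 -0.418  1.951 -0.     1.613  0.275] [ 0.37778453 -0.23530781  0.27565588] [-3.01107199 -0.88373833  0.0038762 ]
```

View pics/w3.png

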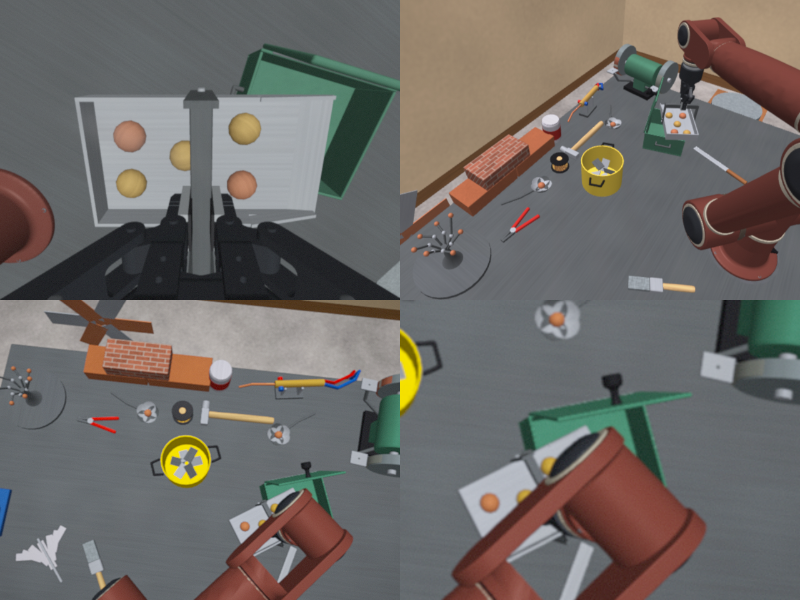

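Run:
```python
from h import *
d=pickle.load(open('w3.pkl','rb'));r=R.from_rotvec(d['tool_rot'])
L=np.array([(.106,.0565,.006),(.106,-.0565,.006),(-.1,.0565,.028),(-.1,-.0565,.028)])
O=np.array([(336,97),(316,218),(77,99),(97,226)])*1.6
base=np.array([[0,1,0],[1,0,0],[0,0,-1.]])
def W(p,P): # tray pts -> tool -> world
    return r.apply(R.from_rotvec(p[3:6]).apply((P-[-.005,0,.082])@base.T)+p[:3])+d['tool_pos']
f=lambda p:np.r_[(wproj(W(p,L),d)-O).ravel(),p[3:5]*100,]
s=least_squares(f,[0,0,-.012,0,0,0]);print(s.x.round(4),s.fun.round(1))
off=R.from_rotvec(s.x[3:]).apply(base@(np.array([.106,0,.006])-[-.005,0,.082]))+s.x[:3];print(off)
Lw=T(BOX,[[-.012,.03,.0]])[0]
w=[pour(-1,np.radians(t),[Lw[0],Lw[1],z],off) for t,z in[(0,.16),(20,.125),(26,.115),(32,.115),(38,.115),(44,.115),(50,.115)]]
for P,q in w:print(P.round(3))
plan(w)
```

```text
[ 0.0034 -0.0011 -0.0129 -0.0241  0.      0.0033] [ 0.2  1.2  0.3 -2.1  0.5 -0.2 -1.2  0.9 -2.4  0. ]
[0.00304619 0.11169305 0.06043101]
[ 0.378 -0.237  0.22 ]
[ 0.393 -0.26   0.22 ]
[ 0.399 -0.269  0.218]
[ 0.405 -0.278  0.225]
[ 0.411 -0.288  0.231]
[ 0.418 -0.299  0.236]
[ 0.425 -0.309  0.239]
[-0.001,-0.001,0.060],[0.003,-0.001,-0.000]  rows>=1.2 0.0
[0.000,0.027,0.000],[0.349,0.000,-0.000]  rows>=0.5 2.3
[0.000,0.010,-0.002],[0.105,0.000,0.000]  rows>=0.2 0.7
[0.000,0.007,-0.011],[0.105,0.000,0.000]  rows>=0.3 0.7
[-0.000,0.007,-0.011],[0.105,-0.000,-0.000]  rows>=0.3 0.7
[-0.000,0.007,-0.011],[0.105,0.000,0.000]  rows>=0.3 0.7
[0.000,0.007,-0.011],[0.105,-0.000,-0.000]  rows>=0.3 0.7
```

```bash
python3 -m jog '[[[0,0,0.01],[0,0,0]],[[0,0,0.025],[0,0,0]],[[0,0,0.04],[0,0,0]],[[0,0,0.052],[0,0,0]],[[0,0,0.06],[0,0,0]]]'
python3 -m jog '[[[0,0.003,0],[0.04,0,0]],[[0,0.009,0],[0.11,0,0]],[[0,0.015,0],[0.19,0,0]],[[0,0.021,0],[0.27,0,0]],[[0,0.027,0],[0.349,0,0]]]'
python3 -m jog '[[[0,0.002,0],[0.02,0,0]],[[0,0.004,-0.001],[0.04,0,0]],[[0,0.006,-0.001],[0.06,0,0]],[[0,0.008,-0.002],[0.08,0,0]],[[0,0.01,-0.002],[0.105,0,0]]]'
for i in 1 2 3; do python3 -m jog '[[[0,0.0014,-0.002],[0.02,0,0]],[[0,0.003,-0.004],[0.04,0,0]],[[0,0.004,-0.007],[0.06,0,0]],[[0,0.0055,-0.009],[0.08,0,0]],[[0,0.007,-0.011],[0.105,0,0]]]'; done
python3 - <<'E'
from station import ctrl,optics
import cv2,pickle,numpy as np
o=ctrl.get_obs();print(o['q'].round(3),o['tool_pos'],o['tool_rot'],o['contact_force'])
d=optics.get_image('wrist');a=d.pop('image');d.update(o);pickle.dump(d,open('w4.pkl','wb'))
b=optics.get_image('side')['image'][60:240,330:570];c=optics.get_image('top')['image'][200:440,320:640]
f=lambda x:cv2.resize(x,(400,300))
cv2.imwrite('pics/w4.png',np.vstack([np.hstack([f(a),f(b)]),np.hstack([f(c),f(c)])]))
E
```

```text
t: 9.2
tool_pos: [0.378, -0.236, 0.2165]
tool_rot: [-3.014, -0.883, 0.002]
contact_force: [-0.9, -0.1, -6.8]
opening: 0.0104
grip_force: 78.4
t: 9.7
tool_pos: [0.394, -0.2604, 0.2189]
tool_rot: [-2.691, -0.788, 0.138]
contact_force: [0.1, -0.3, -6.2]
opening: 0.0102
grip_force: 78.6
t: 10.2
tool_pos: [0.399, -0.2679, 0.218]
tool_rot: [-2.593, -0.76, 0.174]
contact_force: [-0.3, -0.7, -6.7]
opening: 0.0101
grip_force: 78.7
t: 10.7
tool_pos: [0.405, -0.2775, 0.2247]
tool_rot: [-2.493, -0.73, 0.209]
contact_force: [-0.2, 1.2, -6.7]
opening: 0.0102
grip_force: 78.8
t: 11.2
tool_pos: [0.4113, -0.2874, 0.2302]
tool_rot: [-2.393, -0.701, 0.241]
contact_force: [-0.2, 0.4, -5.4]
opening: 0.0106
grip_force: 78.8
t: 11.7
tool_pos: [0.4179, -0.2977, 0.235]
tool_rot: [-2.293, -0.672, 0.271]
contact_force: [-0.7, 1.1, -4.9]
opening: 0.0102
grip_force: 79.2
[-0.83   0.27   1.497  0.141  2.131  0.198] [ 0.41794451 -0.2977418   0.23495708] [-2.2934482  -0.67194089  0.27131862] [-0.73799128  1.11903925 -4.89078658]
```

View pics/w4.png

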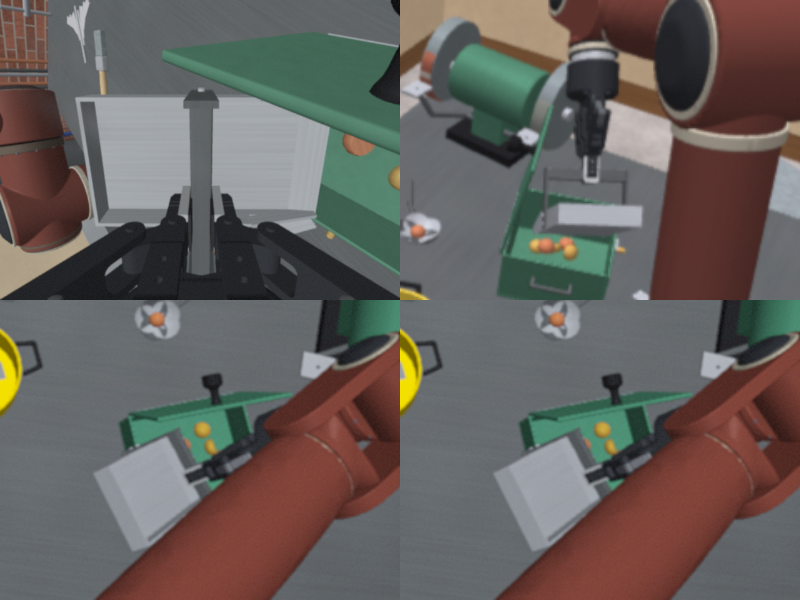

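Run:
```python
from h import *
off=[.003,.1117,.0604]
Lw=T(BOX,[[-.012,.03,.0]])[0]
w=[pour(-1,np.radians(t),[Lw[0],Lw[1],z],off) for t,z in[(20,.16),(0,.21)]]+[((.4,-.13,.25),Rt(-1.15)),((.4,-.05,.16),Rt(-1.3)),((.4,-.05,.078),Rt(-1.3))]
plan(w)
```

```text
[-0.000,-0.047,0.017],[-0.419,-0.001,-0.001]  rows>=1.0 2.8
[-0.000,-0.031,-0.005],[-0.349,0.000,0.000]  rows>=0.6 2.3
[0.076,-0.078,0.020],[0.000,0.000,0.150]  rows>=2.2 1.0
[0.033,-0.073,0.090],[0.000,0.000,0.150]  rows>=2.4 1.0
[0.000,0.000,0.082],[0.000,0.000,0.000]  rows>=1.6 0.0
```

```bash
python3 -m jog '[[[0,-0.01,0.002],[-0.08,0,0]],[[0,-0.02,0.006],[-0.18,0,0]],[[0,-0.03,0.01],[-0.28,0,0]],[[0,-0.04,0.014],[-0.36,0,0]],[[0,-0.047,0.017],[-0.419,0,0]]]'
python3 -m jog '[[[0,-0.007,-0.001],[-0.08,0,0]],[[0,-0.014,-0.002],[-0.16,0,0]],[[0,-0.021,-0.004],[-0.24,0,0]],[[0,-0.031,-0.005],[-0.349,0,0]]]'
python3 -m jog '[[[0.015,-0.015,0.004],[0,0,0.03]],[[0.035,-0.036,0.01],[0,0,0.07]],[[0.055,-0.057,0.015],[0,0,0.11]],[[0.076,-0.078,0.02],[0,0,0.15]]]'
python3 -m jog '[[[0.008,-0.018,0.022],[0,0,0.04]],[[0.016,-0.036,0.045],[0,0,0.08]],[[0.025,-0.055,0.068],[0,0,0.12]],[[0.033,-0.073,0.09],[0,0,0.15]]]'
python3 -m jog '[[[0,0,0.02],[0,0,0]],[[0,0,0.04],[0,0,0]],[[0,0,0.06],[0,0,0]],[[0,0,0.075],[0,0,0]],[[0,0,0.082],[0,0,0]]]'
python3 -m jog '[[[0,0,0],[0,0,0]],[[0,0,0.002],[0,0,0]],[[0,0,0.004],[0,0,0]]]'
```

```text
t: 12.35
tool_pos: [0.3925, -0.258, 0.2561]
tool_rot: [-2.693, -0.79, 0.137]
contact_force: [-0.0, 0.1, -4.7]
opening: 0.0101
grip_force: 79.2
t: 12.75
tool_pos: [0.3776, -0.2354, 0.2703]
tool_rot: [3.014, 0.882, 0.001]
contact_force: [-0.7, -0.6, -4.4]
opening: 0.0106
grip_force: 79.1
t: 13.15
tool_pos: [0.399, -0.1275, 0.2497]
tool_rot: [-3.072, -0.651, 0.002]
contact_force: [-0.1, -0.1, -4.5]
opening: 0.0105
grip_force: 79.2
t: 13.55
tool_pos: [0.3992, -0.0476, 0.1589]
tool_rot: [-3.112, -0.42, 0.003]
contact_force: [0.4, -0.7, -5.3]
opening: 0.0102
grip_force: 79.1
t: 14.05
tool_pos: [0.3985, -0.0484, 0.0762]
tool_rot: [-3.111, -0.422, 0.007]
contact_force: [-0.0, -0.6, -5.0]
opening: 0.0102
grip_force: 79.2
t: 14.35
tool_pos: [0.4015, -0.0495, 0.0751]
tool_rot: [3.112, 0.422, 0.003]
contact_force: [-0.4, -1.2, -4.9]
opening: 0.0101
grip_force: 79.3
```

```bash
for i in 1 2 3; do python3 -m jog '[[[0,0,0.001],[0,0,0]],[[0,0,0.002],[0,0,0]]]' | egrep 'pos|force'; done
```

```text
tool_pos: [0.401, -0.0494, 0.0724]
contact_force: [-0.7, -0.1, -5.6]
grip_force: 79.3
tool_pos: [0.401, -0.0493, 0.0703]
contact_force: [0.8, 0.6, -0.8]
grip_force: 79.9
tool_pos: [0.4015, -0.0492, 0.07]
contact_force: [-6.0, 3.9, 12.6]
grip_force: 81.9
```

```bash
python3 -m jog '[[[0,0,-0.001],[0,0,0]],[[0,0,-0.002],[0,0,0]],[[0,0,-0.002],[0,0,0]]]' 0 20
python3 -m jog '[[[0,0,-0.002],[0,0,0]],[[0,0,-0.002],[0,0,0]],[[0,0,-0.002],[0,0,0]],[[0,0,-0.002],[0,0,0]],[[0,0,-0.002],[0,0,0]]]' 1
python3 -m jog '[[[0,0,0],[0,0,0]],[[0,0,-0.03],[0,0,0]],[[0,0,-0.08],[0,0,0]],[[0,0,-0.13],[0,0,0]],[[0,0,-0.18],[0,0,0]]]' 1
python3 -m jog '[[[0,0,-0.05],[0,0,0]],[[0,0,-0.1],[0,0,0]],[[0,0,-0.13],[0,0,0]],[[0,0,-0.13],[0,0,0]]]' 0
python3 - <<'E'
from station import ctrl,optics
import cv2,pickle,numpy as np
o=ctrl.get_obs();print(o['q'].round(3),o['tool_pos'],o['tool_rot'],o['contact_force'])
b=optics.get_image('side')['image'];c=optics.get_image('top')['image']
cv2.imwrite('pics/s5.png',b);cv2.imwrite('pics/t5.png',c)
f=lambda x:cv2.resize(x,(400,300),interpolation=cv2.INTER_CUBIC)
cv2.imwrite('pics/c5.png',np.vstack([np.hstack([f(c),f(b)]),np.hstack([f(c[240:390,400:600]),f(b[130:280,320:520])])]))
E
```

```text
t: 15.25
tool_pos: [0.4011, -0.0493, 0.0703]
tool_rot: [3.112, 0.422, 0.002]
contact_force: [-0.4, 1.2, -0.7]
opening: 0.0101
grip_force: 79.9
t: 15.75
tool_pos: [0.4007, -0.0493, 0.072]
tool_rot: [3.113, 0.422, 0.001]
contact_force: [0.1, -0.5, -0.3]
opening: 0.0812
grip_force: 0.0
t: 16.25
tool_pos: [0.4001, -0.0491, 0.2537]
tool_rot: [3.113, 0.423, 0.0]
contact_force: [0.4, -0.8, 1.1]
opening: 0.0853
grip_force: 0.0
t: 16.65
tool_pos: [0.402, -0.0496, 0.3882]
tool_rot: [3.108, 0.422, 0.015]
contact_force: [0.2, -0.8, -0.2]
opening: 0.028
grip_force: 0.0
[-0.307 -0.539  1.851 -0.     1.819  0.994] [ 0.40195221 -0.04956232  0.38817122] [3.10825779 0.42200002 0.01495349] [ 0.16382276 -0.8446633  -0.22869039]
```

View pics/c5.png

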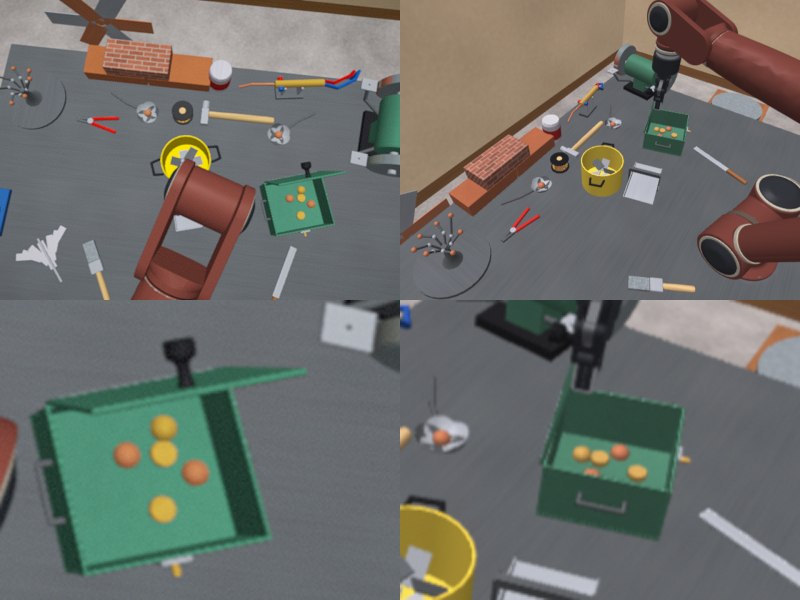

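Run:
```python
from h import *
q=Rt(-1.2728)
def tip(a,rho=.14,ex=0,y=.06):
    c=.006+.011*np.sin(a)+ex
    return T(BOX,[[.085-rho*np.cos(a)+c*np.sin(a),y,.09+rho*np.sin(a)+c*np.cos(a)]])[0]
s=tip(1.43,ex=.035);up=s+[0,0,.16]
print(s,np.hypot(*s[:2]))
plan([(up,q),(s,q)])
A=[1.43,1.35,1.25,1.15,1.05,.95,.85,.75,.65,.55,.45,.35,.25,.15,.05,0]
prev=s;k=0
for i,a in enumerate(A):
    p=tip(a);print(a,q.inv().apply(p-prev).round(3).tolist())
    if i%5==4:prev=p;print('--')
```

```text
[ 0.55556985 -0.26267113  0.23589661] 0.6145355762251097
[0.092,0.247,-0.013],[0.001,-0.001,-0.028]  rows>=5.3 0.2
[0.000,0.000,0.160],[0.000,0.000,0.000]  rows>=3.2 0.0
1.43 [-0.035, 0.0, 0.005]
1.35 [-0.046, 0.0, 0.006]
1.25 [-0.06, 0.0, 0.008]
1.15 [-0.074, 0.0, 0.012]
1.05 [-0.088, 0.0, 0.017]
--
0.95 [-0.013, 0.0, 0.007]
0.85 [-0.026, 0.0, 0.015]
0.75 [-0.037, 0.0, 0.024]
0.65 [-0.048, 0.0, 0.034]
0.55 [-0.057, 0.0, 0.046]
--
0.45 [-0.008, 0.0, 0.013]
0.35 [-0.015, 0.0, 0.026]
0.25 [-0.02, 0.0, 0.04]
0.15 [-0.024, 0.0, 0.055]
0.05 [-0.026, 0.0, 0.07]
--
0 [-0.001, 0.0, 0.008]
```

```bash
python3 -m jog '[[[0.018,0.048,-0.013],[0,0,-0.028]],[[0.036,0.096,-0.013],[0,0,-0.028]],[[0.055,0.145,-0.013],[0,0,-0.028]],[[0.073,0.192,-0.013],[0,0,-0.028]],[[0.09,0.238,-0.013],[0,0,-0.028]]]' 0 | egrep 'pos|force'
python3 -m jog '[[[0.002,0.009,0],[0,0,0]],[[0.002,0.009,0],[0,0,0]],[[0.002,0.009,0],[0,0,0]]]'
python3 - <<'E'
from h import *
s=[ 0.55556985,-0.26267113,0.23589661];plan([(s,Rt(-1.2728))])
E
```

```text
tool_pos: [0.5476, -0.2511, 0.3919]
contact_force: [0.4, 0.1, 1.2]
grip_force: 0.0
t: 17.55
tool_pos: [0.5511, -0.2567, 0.394]
tool_rot: [-3.105, -0.466, 0.002]
contact_force: [0.3, 0.8, -0.0]
opening: -0.0002
grip_force: 0.0
[0.003,0.007,0.158],[-0.002,0.001,0.000]  rows>=3.2 0.0
```

```bash
python3 -m jog '[[[0.003,0.007,0.04],[0,0,0]],[[0.003,0.007,0.08],[0,0,0]],[[0.003,0.007,0.12],[0,0,0]],[[0.003,0.007,0.15],[0,0,0]],[[0.003,0.007,0.158],[0,0,0]]]'  | egrep 'pos|force'
python3 -m jog '[[[-0.02,0,0.003],[0,0,0]],[[-0.04,0,0.005],[0,0,0]],[[-0.06,0,0.008],[0,0,0]],[[-0.074,0,0.012],[0,0,0]],[[-0.088,0,0.017],[0,0,0]]]' | egrep 'pos|force'
```

```text
tool_pos: [0.5543, -0.2607, 0.233]
contact_force: [0.3, 0.1, -0.4]
grip_force: 0.0
tool_pos: [0.4727, -0.289, 0.2219]
contact_force: [3.0, 1.5, -0.7]
grip_force: 1.1
```

```bash
python3 -m jog '[[[-0.013,0,0.007],[0,0,0]],[[-0.026,0,0.015],[0,0,0]],[[-0.037,0,0.024],[0,0,0]],[[-0.048,0,0.034],[0,0,0]],[[-0.057,0,0.046],[0,0,0]]]' | egrep 'pos|force'
python3 -m jog '[[[-0.008,0,0.013],[0,0,0]],[[-0.015,0,0.026],[0,0,0]],[[-0.02,0,0.04],[0,0,0]],[[-0.024,0,0.055],[0,0,0]],[[-0.026,0,0.068],[0,0,0]]]' | egrep 'pos|force'
```

```text
tool_pos: [0.4171, -0.3067, 0.1733]
contact_force: [0.4, -0.5, 2.2]
grip_force: 0.8
tool_pos: [0.3928, -0.3137, 0.1044]
contact_force: [1.2, -0.9, 1.2]
grip_force: 0.5
```

```bash
for i in 1 2 3; do python3 -m jog '[[[0,0,0.002],[0,0,0]],[[0,0,0.004],[0,0,0]]]' | egrep 'pos|force'; done
```

```text
tool_pos: [0.3932, -0.3134, 0.1012]
contact_force: [-0.3, -0.5, 0.5]
grip_force: 0.1
tool_pos: [0.3937, -0.314, 0.0986]
contact_force: [-0.4, 0.1, 1.6]
grip_force: 0.5
tool_pos: [0.3937, -0.3141, 0.0964]
contact_force: [-8.2, 6.8, 20.8]
grip_force: 10.3
```

```bash
python3 -m jog '[[[0,0,0],[0,0,0]],[[0,0,0],[0,0,0]]]' | egrep 'pos|force'
python3 -m jog '[[[0,0,-0.03],[0,0,0]],[[0,0,-0.08],[0,0,0]],[[0,0,-0.13],[0,0,0]],[[0,0,-0.18],[0,0,0]],[[0,0,-0.22],[0,0,0]]]'
python3 -m jog '[[[-0.02,0.02,0],[0,0,0]],[[-0.02,0.06,0],[0,0,0]],[[-0.02,0.11,0],[0,0,0]],[[-0.02,0.16,0],[0,0,0]],[[-0.02,0.2,0],[0,0,0]]]'
python3 - <<'E'
from station import ctrl,optics
import cv2,numpy as np
from h import *
b=optics.get_image('side')['image'];c=optics.get_image('top')['image']
f=lambda x:cv2.resize(x,(400,300),interpolation=cv2.INTER_CUBIC)
cv2.imwrite('pics/c6.png',np.vstack([np.hstack([f(c),f(b)]),np.hstack([f(c[240:390,400:600]),f(b[150:300,320:520])])]))
e=T(BOX,[[-.085,s*.095,.096] for s in(1,-1)]+[[-.055,0,.131]]);print(proj(e,'top').round(),proj(e,'side').round())
E
```

```text
tool_pos: [0.3937, -0.3141, 0.0964]
contact_force: [-4.6, 3.9, 11.8]
grip_force: 6.0
t: 20.85
tool_pos: [0.3937, -0.314, 0.3178]
tool_rot: [3.103, 0.466, 0.004]
contact_force: [0.9, -0.7, 0.1]
opening: 0.0002
grip_force: 0.0
t: 21.35
tool_pos: [0.4333, -0.5131, 0.3137]
tool_rot: [3.106, 0.465, 0.001]
contact_force: [1.0, 0.1, 0.2]
opening: 0.0001
grip_force: 0.0
[[442. 378.]
 [537. 360.]
 [492. 353.]] [[455. 224.]
 [463. 181.]
 [450. 189.]]
```

View pics/c6.png

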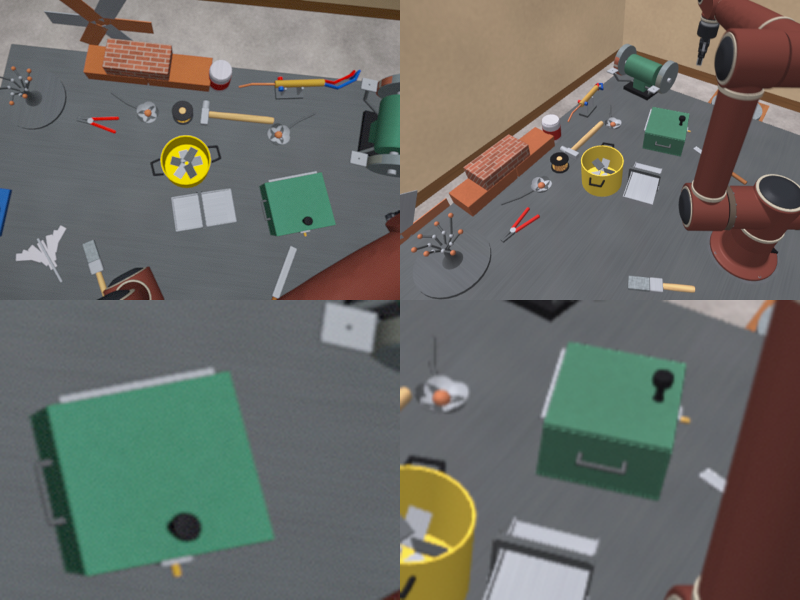

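The lid is flush: its free corners are at about (442,376) and (537,360) in the top view, where a shut lid should put them. The tray lies flat by the bucket, and nothing else has moved. Handing in.

```bash
python3 -m jog '[[[0,0,0],[0,0,0]],[[0,0,0],[0,0,0]]]' >/dev/null; python3 -c "
from station import job
print(job.finish_job())"
```

```text
the job is handed in; nothing more can be done
None
```

I tipped all five flower centres into the stock box, set the empty tray flat on the bench, shut the lid, and handed the job in at about 21.5 s with nothing else seen to move; the hand-in returned no verdict.

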